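# Slide-or-stick test of two sleds on a friction ramp

## Task

Test both sleds on the tilted ramp, one after the other: set each down flat on the upper end, uphill of the dark cross line and with its fin pointing along the slope, let go, and see whether it slides; do not touch a sled once it is below the line. Leave a sled that slides lying in the trough at the foot of the ramp; pick up a sled that stays put, and set it down upright on the floor of the clear open box without dropping it. Leave the other things on the bench as they are.

Things in the scene. Friction and masses are not known exactly. Their poses are not given: they have to be found in the camera images.
- sled_1_center (a point): centre (23 mm above the sole) of a test sled: steel block with dark sole, 50 long (its x) x 40 wide (y) x 18 high, on it a middle grip fin 34 long (x) x 12 thick (y) x 28 high; 46 high in all, about 0.2 kg, z up. Both sleds look alike; how each grips the ramp is unknown: a slippery one slides off to the trough within 1 s of being let go, a gripping one stays where it was put
- sled_2_center (a point): centre (23 mm above the sole) of a test sled: steel block with dark sole, 50 long (its x) x 40 wide (y) x 18 high, on it a middle grip fin 34 long (x) x 12 thick (y) x 28 high; 46 high in all, about 0.2 kg, z up. Both sleds look alike; how each grips the ramp is unknown: a slippery one slides off to the trough within 1 s of being let go, a gripping one stays where it was put
- deck: sloping deck of the fixed test ramp, 22 degrees steep; origin on its sliding surface at the middle of the start zone, 70 mm above the bench; x up the slope, y across, z square out of it. The deck runs from x = -155 to +55 mm, 70 mm wide between rails 8 mm high, 5 mm thick; a dark line crosses it at x = -50 mm: a sled centred over the origin lies wholly uphill of it
- ramp: the whole test ramp, 320 x 80 x 100 mm high, fixed; origin on the bench under its middle, x horizontal towards the high end, y across, z up. The catch trough at its low end has its floor 6 mm above the bench from x = -155 to x = -75 mm, 70 mm wide, side walls 16 mm and end wall 29 mm above the floor
- box: clear plastic box without lid, fixed to the bench, outside 82 (x) x 68 (y) x 30 mm high, walls and floor 2 mm; origin at the centre of its underside, z up
- tape: bystander: roll of tape lying flat, 93 mm across, 24 mm high; origin at the centre of its underside
- carton: bystander: small upright reagent carton 28 x 36 x 88 mm; origin at the centre of its underside
- pen: bystander: marker pen lying down, 15 x 125 x 16 mm, along its y; origin at the centre of its underside

How it is judged:
On the way:
1. the sled whose sole grips has been let go on the upper end of the deck and stays there (its centre no more than 38 mm downhill of the start zone's middle) (x of sled_1_center in the frame of deck between -0.038 and 0.055 m and y of sled_1_center in the frame of deck between -0.04 and 0.04 m and z of sled_1_center in the frame of deck below 0.03 m and linear speed of sled_1 below 0.02 m/s and contact force between the fingers and sled_1 below 0.1 N), for 0.3 s.
At the end, for the whole second after the job is handed in: the sled that slides lies at rest in the catch trough (centre inside the trough, less than 45 mm above the bench); the sled that sticks stands upright (within 7 degrees) at rest on the floor of the clear box; both released (x of sled_2_center in the frame of ramp between -0.145 and -0.07 m and y of sled_2_center in the frame of ramp between -0.036 and 0.036 m and z of sled_2_center in the frame of ramp below 0.045 m and linear speed of each of sled_2, sled_1 below 0.02 m/s and contact force between the fingers and sled_2 below 0.1 N and x of sled_1_center in the frame of box between -0.036 and 0.036 m and y of sled_1_center in the frame of box between -0.029 and 0.029 m and z of sled_1_center in the frame of box between 0.015 and 0.032 m and angle between sled_1_center's own z axis and vertical below 0.12 rad and contact force between the fingers and sled_1 below 0.1 N); the robot touches nothing.
It fails at once if a sled is touched by the fingers on the ramp below the line or in the trough (centre more than 70 mm downhill of the start zone's middle) ((contact force between the fingers and sled_1 above 0.3 N and y of sled_1_center in the frame of ramp between -0.045 and 0.045 m and ((x of sled_1_center in the frame of deck between -0.17 and -0.07 m and z of sled_1_center in the frame of deck below 0.035 m) or (x of sled_1_center in the frame of ramp between -0.17 and -0.06 m and z of sled_1_center in the frame of ramp below 0.06 m))) or (contact force between the fingers and sled_2 above 0.3 N and y of sled_2_center in the frame of ramp between -0.045 and 0.045 m and ((x of sled_2_center in the frame of deck between -0.17 and -0.07 m and z of sled_2_center in the frame of deck below 0.035 m) or (x of sled_2_center in the frame of ramp between -0.17 and -0.06 m and z of sled_2_center in the frame of ramp below 0.06 m)))).
It fails at once if the gripping sled is dropped or thrown (moves faster than 0.75 m/s with no finger on it) (linear speed of sled_1 above 0.75 m/s and contact force between the fingers and sled_1 below 0.05 N).
It fails at once if the slippery sled is dropped into the trough from above instead of sliding there (contact force between the fingers and sled_2 below 0.05 N and y of sled_2_center in the frame of ramp between -0.05 and 0.05 m and x of sled_2_center in the frame of ramp between -0.17 and -0.05 m and z of sled_2_center in the frame of ramp between 0.065 and 0.3 m).
It fails at once if the tape roll, the carton or the marker pen is moved by more than 30 mm (distance of any of tape, carton, pen from where it was at the start of the episode above 0.03 m).
It also fails if it takes over 67 s, if anything falls off the work surface, if the arm or the gripper's body presses on something with over 40 N, if the wrist force passes 120 N, or if a joint passes its speed limit or range.

## Robot

A 6-joint arm with a two-finger parallel gripper is mounted at the origin on a cart in front of the work surface, level with it; the furniture and walls round the work are solid. World frame = base frame: x ahead of the robot, y to its left, z up, the work surface at z = 0. Lengths are in m, angles in rad, forces in N, time in s.
With the tool pointing down it reaches from about 0.375 to 0.975 m from the base axis. Payload 3.8 kg.
Tool frame: the origin (TCP) lies at the very end of the fingers, on their centre line; the grasp point (between the pads) lies 19 mm behind it; z points along the fingers, y is the line along which they close (so a half turn about z gives the same grasp; the last joint's range is limited). The gripper opens to 85 mm and grips with 20 to 120 N. Pads are 22 mm wide; open, the fingers measure 114 mm over their backs; the gripper's body (76 mm by 85 mm) begins 54 mm behind the grasp point. The pads swing forward as they close: fully open they stand 13 mm farther back than shut.
Start: joints at [-1.318, 0.264, 1.604, -0, 1.274, -0.037], TCP at [0.193, -0.647, 0.201] pointing down, gripper open.
Joint ranges: [-2.63, 2.63], [-0.94, 2.18], [0.31, 2.57], [-1.31, 4.45], [0, 2.66], [-2.55, 2.55]. Speed limits (rad/s): [2.57, 2.57, 3.14, 3.14, 3.14, 3.14].

## Interface

Orientations are given as a rotation vector (axis times angle).
In Python, from workcell import read_state, read_camera, calibration, finish_job gives the robot as it stands.
- The arm moves only by the tool step_arm, never from a script. Its argument "commands" is a list of rows, each an object of numbers: "fingers": the gripper's target within -1 to 1 (shut at 1, half-way at 0, fully open at -1); "dx", "dy", "dz": the shift along the tool's x, y, z in m; "roll": the turn about the tool's z in degrees. In form: [{"fingers": .., "dx": .., "dy": .., "dz": .., "roll": ..}, ...]. A call has 1 to 8 rows; each row is the pose to reach, as a shift and turn from the pose commanded when the call began, along the tool's axes at that moment; what a row does not reach only later rows make up. A row lasts 1/8 s, in which the tool goes at most 62.5 mm and 10.7 degrees, less where a joint would pass 70% of its speed; a pose out of reach is approached as far as the arm can. A call with a gripper value outside its range is refused whole. The fingers move at their own pace and stop on an object; "squeeze" is the grip in N (left out, the last holds). Time passes only in rows, so rows that repeat a pose let the fingers close. It gives the time, the measured TCP pose, the force, the opening and the grip force at its end, in the units of the state.
- read_state(): the state, without advancing time (a new reading comes with each control period).
- read_camera(name): name is "scene" or "top"; returns (picture, depth): 384x512x3 uint8, blue, green, red; 384x512 float32, m along the optical axis (not along the pixel's ray), 0 where there is no reading.
- calibration(name): a dict with "intrinsics" (3x3 intrinsics, pixels), "k1" (the pictures are not rectified: a ray, as slopes to the right and down, at radius r is drawn at 1 + k1 r^2 times it, then the intrinsics apply), "world_to_cam" (4x4, takes a point from world to camera coordinates). Camera axes: x right, y up, looking along -z (the intrinsics and any distortion apply to the point x, -y, -z); pixel columns grow to the right and rows downward; lengths in m; the calibration is good to about 2 mm. A picture is of the moment at which its call begins. calibration takes no time and is no camera call.
- finish_job(): hands the job in; it is judged then, once.
The state is a dict: "time": time; "q": joint angles; "joint_vel": joint speeds; "joint_torque": joint torques, N m; "tool_pos": TCP position; "tcp_rot": TCP orientation; "wrist_force": force on the tool from outside, world axes, zero at the start; "torque": the same for the moment, N m; "width": opening from 0.0 (shut) to 1.0 (fully open); "grip_force": force on a finger pad.
Only numpy, scipy, OpenCV 4.12 (cv2) and the standard library are available. Lean on these libraries where they do the work, as an engineer would, in place of code of your own. Each camera call takes 0.05 s, during which the arm holds its last target. There are 200 camera calls.

## Working session

There is one attempt and no reset: what is moved stays moved. The work goes in short steps, Python scripts to look and compute and a tool call to move; the robot and the scene stay as the last step left them, time stands still between calls to the robot, and variables do not carry over. Pictures are saved under pics/ and viewed, at most 10 in all, crops included, and the job is handed in when it is done.

Besides the shell and the picture viewer there is one more tool, called after "Emit:" in YAML: its name, and indented under it one key for each argument. step_arm: Moves the arm, as the interface text tells. Its arguments: {"type":"object","properties":{"commands":{"type":"array","items":{"type":"object","properties":{"fingers":{"type":"number"},"dx":{"type":"number"},"dy":{"type":"number"},"dz":{"type":"number"},"roll":{"type":"number"}}}},"squeeze":{"type":"number"}},"required":["commands"]}

```bash
mkdir -p pics; cat > h.py <<'E'
import numpy as np,cv2
from workcell import *
def cloud(name):
    im,d=read_camera(name); c=calibration(name); K=np.array(c["intrinsics"]);k1=c["k1"];T=np.array(c["world_to_cam"])
    H,W=d.shape; u,v=np.meshgrid(np.arange(W),np.arange(H))
    p=np.stack([u,v],-1).reshape(-1,1,2).astype(float)
    n=cv2.undistortPoints(p,K,np.array([k1,0,0,0,0.])).reshape(H,W,2)
    P=np.stack([n[...,0]*d,-n[...,1]*d,-d],-1)
    R=T[:3,:3];t=T[:3,3]
    return im,d,(P-t)@R
E
python3 - <<'E'
from h import *
for n in("top","scene"):
    im,d,P=cloud(n); np.savez(f"{n}0.npz",im=im,d=d,P=P)
    cv2.imwrite(f"pics/{n}0.png",cv2.resize(im,(800,600)))
    print(n,calibration(n))
print(read_state())
E
```

```text
top {'intrinsics': array([[353.3790483 ,   0.        , 257.70388589],
       [  0.        , 353.3790483 , 196.38061715],
       [  0.        ,   0.        ,   1.        ]]), 'k1': -0.05832730985517007, 'world_to_cam': array([[-0.0143166 , -0.99980668, -0.01347706,  0.04493375],
       [ 0.9915528 , -0.01593353,  0.12872126, -0.60767033],
       [-0.12891111, -0.01152037,  0.99158923, -0.93404561],
       [ 0.        ,  0.        ,  0.        ,  1.        ]])}
scene {'intrinsics': array([[380.90169921,   0.        , 258.25407422],
       [  0.        , 380.90169921, 187.16207534],
       [  0.        ,   0.        ,   1.        ]]), 'k1': -0.010063099916641857, 'world_to_cam': array([[-0.81882834, -0.5740219 ,  0.00436067,  0.52496437],
       [ 0.44109335, -0.62431118,  0.64472646, -0.291748  ],
       [-0.36736469,  0.52984376,  0.76440093, -1.13688807],
       [ 0.        ,  0.        ,  0.        ,  1.        ]])}
{'time': 0.1, 'q': array([-1.31788306e+00,  2.64700044e-01,  1.60525046e+00, -1.86658885e-06,
        1.27367670e+00, -3.68782377e-02]), 'joint_vel': array([ 0.0019261 , -0.00280967, -0.00131757, -0.00049143,  0.00015444,
       -0.00103697]), 'joint_torque': array([ 7.42987668e-04, -5.16704392e+01, -3.68589842e+01, -8.38485334e-05,
        6.21698942e-03, -2.02270934e-05]), 'tool_pos': array([ 0.19271452, -0.64615479,  0.20006456]), 'tcp_rot': array([-3.10667035e+00, -4.53321114e-01,  3.47099840e-04]), 'wrist_force': array([-0.7529356 , -0.62857915, -0.15725566]), 'torque': array([-0.01740217, -0.03183728, -0.01709356]), 'grip_force': 0.0, 'width': 1.0004056968625292}
```

View pics/top0.png

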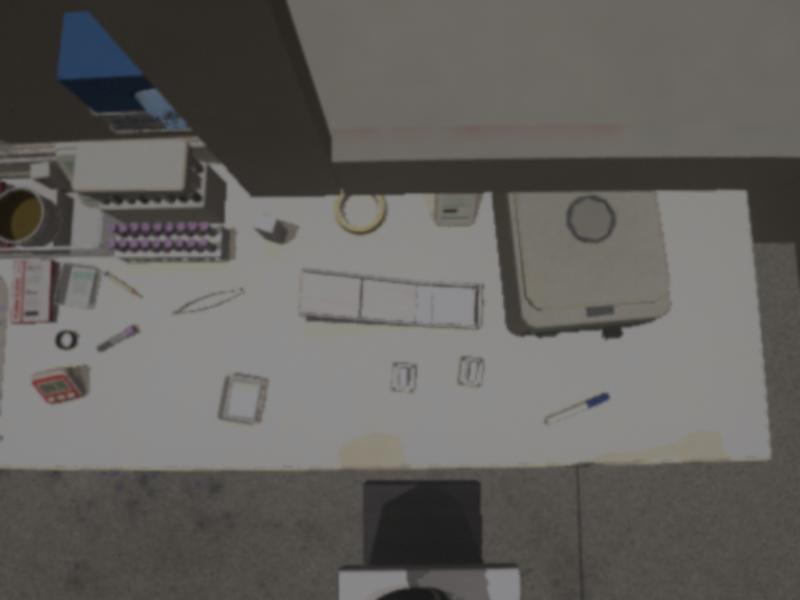

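View pics/scene0.png

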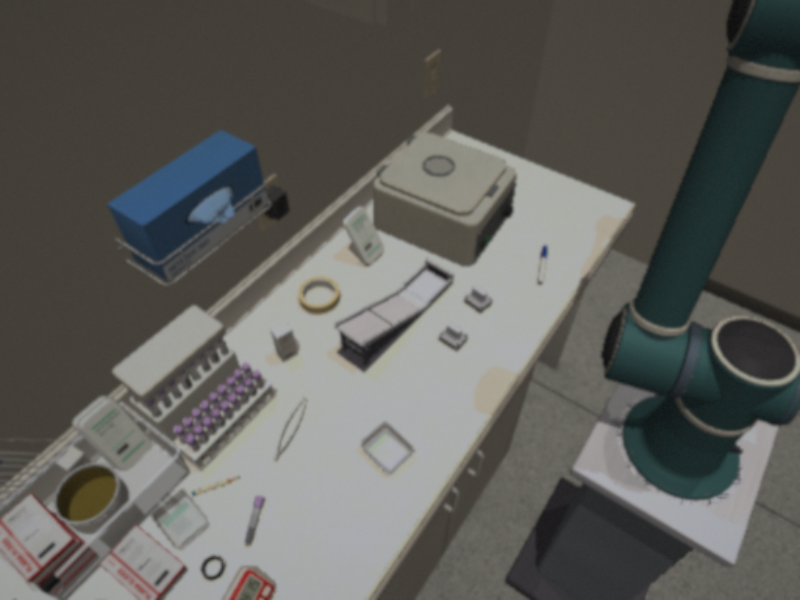

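The top view shows the ramp at (300–483, 270–327) with its high end on the left and the trough on the right. The sleds are at (404,377) and (471,371), the box at (243,398), tape at (360,210), carton at (270,228) and pen at (577,408). Next I'll measure positions from the depth data and an enlarged crop.

```bash
python3 - <<'E'
from h import *
f=np.load("top0.npz");im,d,P=f["im"],f["d"],f["P"]
def rect(m,n):
    q=P[m]; r=cv2.minAreaRect((q[:,:2]*1000).astype(np.float32)); print(n,m.sum(),np.round(r[0],1),np.round(r[1],1),round(r[2],1),"z",np.round(np.percentile(q[:,2],[5,50,95]),4))
def win(x0,x1,y0,y1):
    m=np.zeros(d.shape,bool); m[int(y0*.64):int(y1*.64),int(x0*.64):int(x1*.64)]=1; return m&(d>0)
Z=P[...,2]
w=win(420,460,420,440);print("bench",np.median(Z[w]))
for n,b in dict(A=(380,430,350,400),B=(450,495,345,395)).items():
    w=win(*b); rect(w&(Z>.008),n+"block"); rect(w&(Z>.032),n+"fin")
rect(win(290,500,262,335)&(Z>.006),"ramp")
w=win(310,415,280,315)&(Z>.012);q=P[w];a,*_=np.linalg.lstsq(np.c_[q[:,:2],np.ones(len(q))],q[:,2],rcond=None);print("plane",a,np.degrees(np.arctan(np.hypot(*a[:2]))),np.degrees(np.arctan2(a[1],a[0])))
rect(win(210,275,365,430)&(Z>.015),"box");
c=cv2.resize(im[160:275,130:325],None,fx=4,fy=4,interpolation=cv2.INTER_CUBIC);cv2.imwrite("pics/c1.png",cv2.convertScaleAbs(c,alpha=1.2))
# ray-plane helper output for box corners later
E
```

```text
bench -6.493178278825252e-05
Ablock 261 [485.4  37.9] [39.9 49.9] 85.6 z [0.0154 0.0186 0.0471]
Afin 51 [486.2  36.6] [10.8 32.2] 89.1 z [0.043  0.046  0.0486]
Bblock 265 [493.8 -83.1] [40.3 50. ] 81.0 z [0.0149 0.0186 0.0475]
Bfin 59 [493.6 -82.7] [12. 31.] 80.8 z [0.0376 0.0463 0.0494]
ramp 3098 [620.1  34. ] [119.5 356.2] 4.0 z [0.0068 0.0381 0.0866]
plane [ 0.03380768  0.39813378 -0.01372035] 21.77999914241233 85.14635147071102
box 178 [449.5 328.7] [70.4 80.2] 79.8 z [0.0169 0.028  0.0318]
```

View pics/c1.png

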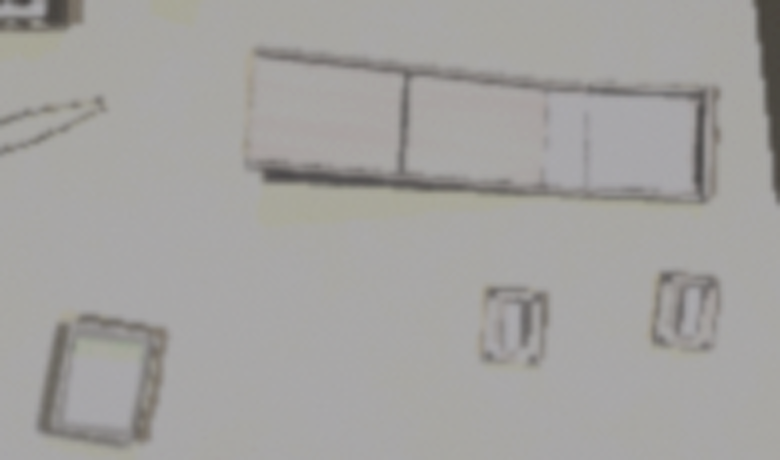

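The crop shows the dark line from (406,72) to (404,173), the high end at x≈250 and the trough end wall at (713,88–202). Both sled fins run nearly vertical, which is along world x.

```bash
cat >> h.py <<'E'
def ray(name,u,v,z):
    c=calibration(name);K=np.array(c["intrinsics"]);T=np.array(c["world_to_cam"])
    n=cv2.undistortPoints(np.array([[[u,v]]],float),K,np.array([c["k1"],0,0,0,0.])).ravel()
    R=T[:3,:3];o=-R.T@T[:3,3];r=R.T@np.array([n[0],-n[1],-1]);return o+r*(z-o[2])/r[2]
E
python3 - <<'E'
from h import *
for n,u,v,z in [("line far",406,74,.0513),("line near",404,172,.0513),("hi far",253,52,.098),("hi near",247,166,.098),("end far",717,88,.035),("end near",710,202,.035),
 ("box",65,322,.03),("box",166,330,.03),("box",146,440,.03),("box",42,430,.03),("A",490,290,.018),("A",546,292,.018),("A",541,363,.018),("A",483,361,.018),("B",661,272,.018),("B",718,277,.018),("B",710,348,.018),("B",654,344,.018)]:
    print(n,np.round(ray("top",130+(u-1.5)/4,160+(v-1.5)/4,z)*1000,1))
f=np.load("top0.npz");P=f["P"];d=f["d"]
# deck only interior
w=np.zeros(d.shape,bool);w[182:198,200:260]=1;q=P[w&(d>0)];a,*_=np.linalg.lstsq(np.c_[q[:,:2],np.ones(len(q))],q[:,2],rcond=None);r=np.c_[q[:,:2],np.ones(len(q))]@a-q[:,2];print(a,r.std(),np.degrees(np.arctan2(a[1],a[0])))
s=np.hypot(*a[:2]);g=a[:2]/s
print("z=.07 at x=.62: y=",(.07-a[2]-a[0]*.62)/a[1])
E
```

```text
line far [658.4 107.8  51.3]
line near [590.8 109.4  51.3]
hi far [666.3 204.2  98. ]
hi near [591.  207.4  98. ]
end far [ 648.  -107.2   35. ]
end near [568.5 -99.7  35. ]
box [492.4 347.2  30. ]
box [486.2 276.4  30. ]
box [411.5 289.3  30. ]
box [418.7 361.7  30. ]
A [511.1  52.9  18. ]
A [509.1  14.   18. ]
A [460.2  18.3  18. ]
A [462.2  58.4  18. ]
B [521.7 -66.3  18. ]
B [ 517.6 -105.8   18. ]
B [468.7 -98.8  18. ]
B [472.1 -60.1  18. ]
[ 0.01983336  0.40416793 -0.00582435] 0.0018288332466002786 87.19063118077582
z=.07 at x=.62: y= 0.15718137691806466
```

```bash
cat >> h.py <<'E'
from scipy.spatial.transform import Rotation as Ro
def go(x,y,z,ang):
    s=read_state();R=Ro.from_rotvec(s["tcp_rot"]).as_matrix();d=R.T@(np.array([x,y,z])-s["tool_pos"])
    a=np.degrees(np.arctan2(R[1,0],R[0,0]));print("t",s["time"],"pos",np.round(s["tool_pos"],4),"ang",round(a,2),"tilt",R[2,2]);print("dx dy dz roll",np.round(d,4),round((a-ang+180)%360-180,2))
E
python3 -c "
from h import *
go(.4942,-.0828,.10,-8.5)"
```

```text
t 0.1 pos [ 0.1927 -0.6462  0.2001] ang 16.6 tilt -0.9999979303187461
dx dy dz roll [ 0.4499 -0.4535  0.101 ] 25.1
```

Emit:
step_arm:
  commands:
    - {"fingers": -0.3, "dx": 0.45, "dy": -0.453, "dz": 0.08, "roll": 25}
    - {"fingers": -0.3, "dx": 0.45, "dy": -0.453, "dz": 0.08, "roll": 25}
    - {"fingers": -0.3, "dx": 0.45, "dy": -0.453, "dz": 0.08, "roll": 25}
    - {"fingers": -0.3, "dx": 0.45, "dy": -0.453, "dz": 0.08, "roll": 25}
    - {"fingers": -0.3, "dx": 0.45, "dy": -0.453, "dz": 0.08, "roll": 25}
    - {"fingers": -0.3, "dx": 0.45, "dy": -0.453, "dz": 0.08, "roll": 25}
    - {"fingers": -0.3, "dx": 0.45, "dy": -0.453, "dz": 0.08, "roll": 25}
    - {"fingers": -0.3, "dx": 0.45, "dy": -0.453, "dz": 0.08, "roll": 25}
  squeeze: 20

```text
time: 1.1
tool_pos: [0.4278, -0.2077, 0.1388]
tcp_rot: [3.133, -0.23, 0.0]
wrist_force: [0.5, -1.1, 0.0]
width: 0.65
grip_force: 0.0
```

```bash
python3 -c "
from h import *
go(.4942,-.0828,.10,-8.5)"
```

```text
t 1.1 pos [ 0.4278 -0.2077  0.1388] ang -8.41 tilt -0.9999999684988398
dx dy dz roll [ 0.0474 -0.1333  0.0388] 0.09
```

Emit:
step_arm:
  commands:
    - {"fingers": -0.3, "dx": 0.047, "dy": -0.133, "dz": 0.039, "roll": 0}
    - {"fingers": -0.3, "dx": 0.047, "dy": -0.133, "dz": 0.039, "roll": 0}
    - {"fingers": -0.3, "dx": 0.047, "dy": -0.133, "dz": 0.039, "roll": 0}
    - {"fingers": -0.3, "dx": 0.047, "dy": -0.133, "dz": 0.039, "roll": 0}

```text
time: 1.6
tool_pos: [0.4929, -0.0833, 0.0991]
tcp_rot: [-3.133, 0.225, 0.003]
wrist_force: [-0.6, 0.4, -0.2]
width: 0.65
grip_force: 0.0
```

```bash
python3 - <<'E'
from h import *
go(.4942,-.0828,.026,-8.5)
for n in("top","scene"):
    im,d,P=cloud(n);np.savez(n+"1.npz",im=im,d=d,P=P)
    c=im[200:290,210:340] if n=="top" else im[150:250,230:360]
    cv2.imwrite(f"pics/{n}1.png",cv2.resize(c,None,fx=5,fy=5,interpolation=cv2.INTER_CUBIC))
a=cv2.imread("pics/top1.png");b=cv2.imread("pics/scene1.png")
h=min(a.shape[0],b.shape[0]);cv2.imwrite("pics/m1.png",cv2.resize(np.hstack([a[:h],b[:h]]),(800,277)))
E
```

```text
t 1.6 pos [ 0.4929 -0.0833  0.0991] ang -8.21 tilt -0.9999976224188711
dx dy dz roll [ 0.0014 -0.0007  0.0731] 0.29
```

View pics/m1.png

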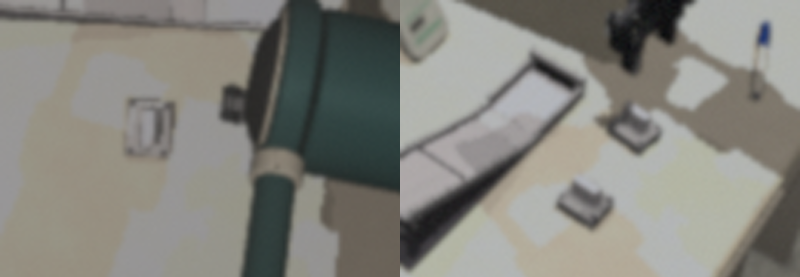

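The left half (top view) shows the arm covering sled B. The right half (scene view) shows the open fingers over its fin at (635,115), so I descend and grip.

Emit:
step_arm:
  commands:
    - {"fingers": -0.3, "dx": 0.001, "dy": 0, "dz": 0.04}
    - {"fingers": -0.3, "dx": 0.001, "dy": 0, "dz": 0.073}
    - {"fingers": -0.3, "dx": 0.001, "dy": 0, "dz": 0.073}
    - {"fingers": 1, "dx": 0.001, "dy": 0, "dz": 0.073}
    - {"fingers": 1, "dx": 0.001, "dy": 0, "dz": 0.073}
    - {"fingers": 1, "dx": 0.001, "dy": 0, "dz": 0.073}
    - {"fingers": 1, "dx": 0.001, "dy": 0, "dz": 0.073}
    - {"fingers": 1, "dx": 0.001, "dy": 0, "dz": 0.073}
  squeeze: 25

```text
invalid input
```

```bash
python3 -c "
from h import *
go(.6268,.1455,.15,86.2)"
```

```text
t 1.7 pos [ 0.4928 -0.0851  0.0999] ang -8.35 tilt -0.9999995490894527
dx dy dz roll [ 0.099  -0.2476 -0.0503] -94.55
```

Emit:
step_arm:
  commands:
    - {"fingers": -0.3, "dx": 0.001, "dy": -0.001, "dz": 0.04, "roll": 0}
    - {"fingers": -0.3, "dx": 0.001, "dy": -0.001, "dz": 0.073, "roll": 0}
    - {"fingers": -0.3, "dx": 0.001, "dy": -0.001, "dz": 0.073, "roll": 0}
    - {"fingers": 1, "dx": 0.001, "dy": -0.001, "dz": 0.073, "roll": 0}
    - {"fingers": 1, "dx": 0.001, "dy": -0.001, "dz": 0.073, "roll": 0}
    - {"fingers": 1, "dx": 0.001, "dy": -0.001, "dz": 0.073, "roll": 0}
    - {"fingers": 1, "dx": 0.001, "dy": -0.001, "dz": 0.073, "roll": 0}
    - {"fingers": 1, "dx": 0.001, "dy": -0.001, "dz": 0.073, "roll": 0}
  squeeze: 25

```text
time: 2.7
tool_pos: [0.4946, -0.084, 0.0274]
tcp_rot: [3.133, -0.23, 0.001]
wrist_force: [0.3, -0.2, 0.4]
width: -0.004
grip_force: 0.0
```

```bash
python3 -c "
from h import *
go(.6268,.1455,.16,86.2)"
```

```text
t 2.7 pos [ 0.4946 -0.084   0.0274] ang -8.39 tilt -0.9999999102319453
dx dy dz roll [ 0.0974 -0.2464 -0.1326] -94.59
```

```bash
python3 - <<'E'
from h import *
im,d,P=cloud("scene")
c=im[150:250,270:390];cv2.imwrite("pics/s2.png",cv2.resize(c,None,fx=6,fy=6,interpolation=cv2.INTER_CUBIC))
m=np.zeros(d.shape,bool);m[150:250,270:390]=1
q=P[m&(P[...,2]>.01)&(P[...,2]<.06)&(P[...,0]<.54)&(P[...,1]<-.02)]
r=cv2.minAreaRect((q[:,:2]*1000).astype(np.float32));print(len(q),r)
E
```

```text
226 ((446.56121826171875, -184.33035278320312), (270.40081787109375, 78.7588882446289), 74.10176086425781)
```

View pics/s2.png

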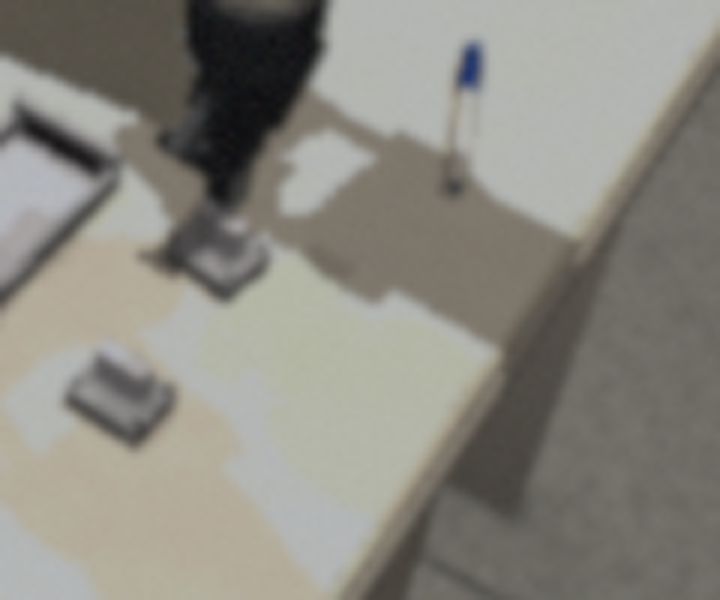

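Sled B at (220,250) still stands, and the shut fingers at (225,190) are behind the fin as seen from here. I'll measure the fingers and sled in the same view to find the offset.

```bash
python3 - <<'E'
from h import *
for n in ("scene","top"):
    im,d,P=cloud(n);Z=P[...,2]
    near=(np.abs(P[...,0]-.495)<.07)&(np.abs(P[...,1]+.083)<.055)&(d>0)
    for lo,hi in((.008,.024),(.03,.042),(.043,.05),(.052,.065),(.065,.08),(.08,.1)):
        q=P[near&(Z>lo)&(Z<hi)]
        if len(q)>3: print(n,lo,len(q),"mean",np.round(q.mean(0)*1000,1),"min",np.round(q.min(0)*1000),"max",np.round(q.max(0)*1000))
    a=(np.abs(P[...,0]-.486)<.05)&(np.abs(P[...,1]-.036)<.05)&(Z>.043)&(Z<.05)
    q=P[a];print("A fin",np.round(q.mean(0)*1000,1),len(q))
    c=calibration(n);T=np.array(c["world_to_cam"]);print("cam at",-T[:3,:3].T@T[:3,3])
E
```

```text
scene 0.008 105 mean [488.2 -72.8  16.3] min [465. -97.   8.] max [516. -58.  23.]
scene 0.03 20 mean [489.3 -76.6  35.6] min [475. -84.  30.] max [510. -71.  42.]
scene 0.043 24 mean [491.9 -80.3  45.4] min [477. -88.  43.] max [507. -72.  48.]
scene 0.052 5 mean [485.5 -79.   62.9] min [480. -87.  60.] max [497. -74.  65.]
scene 0.065 18 mean [488.1 -73.8  73.3] min [480. -87.  66.] max [500. -66.  79.]
scene 0.08 16 mean [484.1 -78.1  86.9] min [480. -89.  80.] max [493. -70. 100.]
A fin [482.2  40.   45.9] 27
cam at [0.14089127 0.72157255 1.05484675]
A fin [486.   37.5  45.8] 49
cam at [0.48277166 0.02448218 1.00501523]
```

```bash
python3 - <<'E'
from h import *
s=read_state();print(s["tool_pos"],s["width"],s["grip_force"],s["wrist_force"],s["torque"])
im,d,P=cloud("scene");c=calibration("scene");T=np.array(c["world_to_cam"]);K=c["intrinsics"]
c8=cv2.resize(im[170:215,285:345],None,fx=12,fy=12,interpolation=cv2.INTER_CUBIC)
for z,col in((0.027,(0,0,255)),(.046,(0,255,0)),(.1,(255,0,0))):
    p=T[:3,:3]@np.array([.4946,-.084,z])+T[:3,3];sl=np.array([p[0]/-p[2],-p[1]/-p[2]]);sl*=1+c["k1"]*(sl@sl);u=K[0][0]*sl[0]+K[0][2];v=K[1][1]*sl[1]+K[1][2]
    print(z,u,v,((u-285)*12,(v-170)*12));cv2.circle(c8,(int((u-285+.5)*12),int((v-170+.5)*12)),5,col,2)
cv2.imwrite("pics/s3.png",c8)
E
```

```text
[ 0.49437247 -0.08398769  0.02710814] 0.002233593324052771 0.0 [-0.24675235 -0.30233064 -0.12739417] [-0.06155002 -0.01011526 -0.02497593]
0.027 306.00127182927343 188.22122781611952 (np.float64(252.01526195128122), np.float64(218.65473379343427))
0.046 306.54705384706403 184.71966306800664 (np.float64(258.5646461647684), np.float64(176.63595681607967))
0.1 308.16495994823003 174.33653921431087 (np.float64(277.9795193787604), np.float64(52.0384705717305))
```

View pics/s3.png

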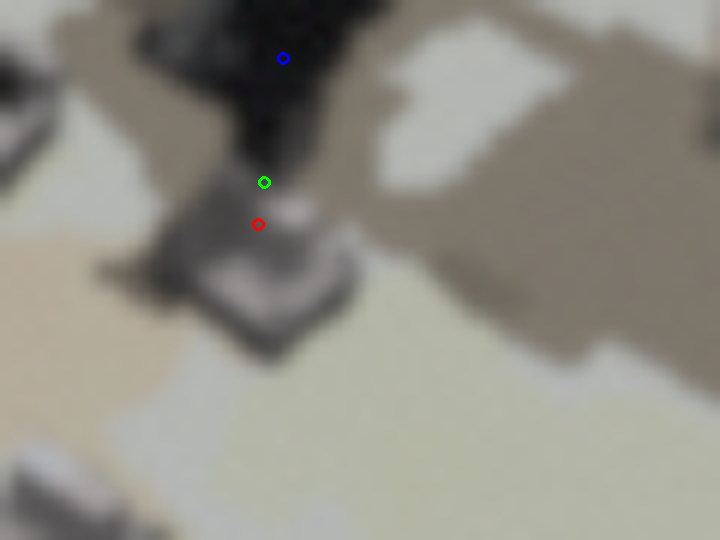

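The red circle (TCP at z = 27 mm) and green circle (z = 46 mm) show that the shut fingers end around the fin's top, not at the reported TCP. The fingers appear to be about 20 mm shorter than the TCP implies, so I open, go lower in steps watching the force, and close again.

Emit:
step_arm:
  commands:
    - {"fingers": 0, "dx": 0, "dy": 0, "dz": 0, "roll": 0}
    - {"fingers": 0, "dx": 0, "dy": 0, "dz": 0, "roll": 0}
    - {"fingers": 0, "dx": 0, "dy": 0, "dz": 0, "roll": 0}
    - {"fingers": 0, "dx": 0, "dy": 0, "dz": 0.007, "roll": 0}
    - {"fingers": 0, "dx": 0, "dy": 0, "dz": 0.013, "roll": 0}
    - {"fingers": 0, "dx": 0, "dy": 0, "dz": 0.013, "roll": 0}

```text
time: 3.65
tool_pos: [0.4935, -0.0839, 0.0131]
tcp_rot: [-3.133, 0.23, 0.003]
wrist_force: [0.1, -0.8, -0.2]
width: 0.501
grip_force: 0.0
```

Emit:
step_arm:
  commands:
    - {"fingers": 1, "dx": 0, "dy": 0, "dz": 0, "roll": 0}
    - {"fingers": 1, "dx": 0, "dy": 0, "dz": 0, "roll": 0}
    - {"fingers": 1, "dx": 0, "dy": 0, "dz": 0, "roll": 0}
    - {"fingers": 1, "dx": 0, "dy": 0, "dz": 0, "roll": 0}

```text
time: 4.15
tool_pos: [0.4945, -0.0841, 0.0142]
tcp_rot: [3.133, -0.23, 0.0]
wrist_force: [0.2, 0.2, -0.4]
width: 0.126
grip_force: 24.4
```

```bash
python3 - <<'E'
from h import *
s=read_state();print(s["tool_pos"],s["width"],s["grip_force"],s["wrist_force"])
im,d,P=cloud("scene")
cv2.imwrite("pics/s4.png",cv2.resize(im[165:215,280:345],None,fx=9,fy=9,interpolation=cv2.INTER_CUBIC))
E
```

```text
[ 0.49452801 -0.08409137  0.01421645] 0.12573681272290177 24.38750982284546 [ 0.2380801   0.1691135  -0.40161803]
```

View pics/s4.png

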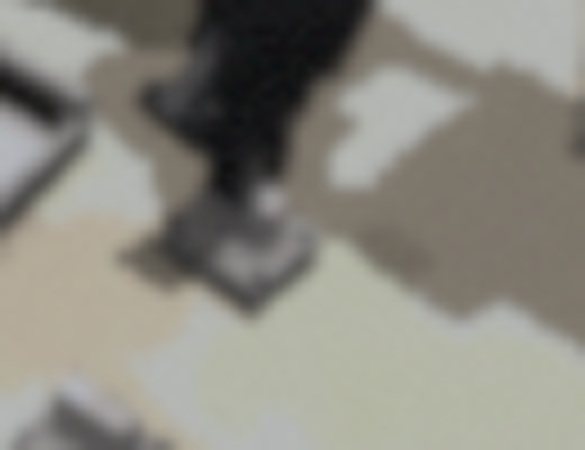

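Grip is confirmed: opening 0.126 (about 11 mm) at 24 N, with the fingers on the fin's upper part. Sole height is therefore the reported TCP z minus 14 mm. I lift and carry the sled to the ramp.

Emit:
step_arm:
  commands:
    - {"fingers": 1, "dx": 0, "dy": 0, "dz": -0.06, "roll": 0}
    - {"fingers": 1, "dx": 0, "dy": 0, "dz": -0.12, "roll": 0}
    - {"fingers": 1, "dx": 0.025, "dy": -0.062, "dz": -0.136, "roll": -20}
    - {"fingers": 1, "dx": 0.05, "dy": -0.12, "dz": -0.136, "roll": -40}
    - {"fingers": 1, "dx": 0.075, "dy": -0.18, "dz": -0.136, "roll": -60}
    - {"fingers": 1, "dx": 0.097, "dy": -0.246, "dz": -0.136, "roll": -80}
    - {"fingers": 1, "dx": 0.097, "dy": -0.246, "dz": -0.136, "roll": -94.6}
    - {"fingers": 1, "dx": 0.097, "dy": -0.246, "dz": -0.136, "roll": -94.6}

```text
time: 5.2
tool_pos: [0.6263, 0.147, 0.149]
tcp_rot: [-2.766, -1.488, 0.002]
wrist_force: [-0.1, -0.2, -1.8]
width: 0.124
grip_force: 24.5
```

Emit:
step_arm:
  commands:
    - {"fingers": 1, "dx": 0, "dy": 0, "dz": 0, "roll": 0}

```text
time: 5.32
tool_pos: [0.6257, 0.1454, 0.1491]
tcp_rot: [-2.774, -1.474, 0.003]
wrist_force: [0.0, 0.4, -2.6]
width: 0.122
grip_force: 24.5
```

```bash
python3 -c "
from h import *
s=read_state();print(s['width'],s['grip_force'],s['wrist_force'])
go(.6268,.1455,.10,86.2)"
```

```text
0.12175863656522751 24.47060680948198 [ 0.04311662  0.37514999 -2.55395405]
t 5.325 pos [0.6257 0.1454 0.1491] ang 55.99 tilt -0.9999984188923156
dx dy dz roll [0.0007 0.0009 0.0491] -30.21
```

Emit:
step_arm:
  commands:
    - {"fingers": 1, "dx": 0.001, "dy": 0.001, "dz": 0.01, "roll": -10}
    - {"fingers": 1, "dx": 0.001, "dy": 0.001, "dz": 0.025, "roll": -20}
    - {"fingers": 1, "dx": 0.001, "dy": 0.001, "dz": 0.04, "roll": -30}
    - {"fingers": 1, "dx": 0.001, "dy": 0.001, "dz": 0.045, "roll": -30}
    - {"fingers": 1, "dx": 0.001, "dy": 0.001, "dz": 0.045, "roll": -30}
  squeeze: 20

```text
time: 5.95
tool_pos: [0.6272, 0.145, 0.1047]
tcp_rot: [-2.301, -2.138, 0.001]
wrist_force: [0.2, 0.2, -1.8]
width: 0.12
grip_force: 24.5
```

```bash
python3 - <<'E'
from h import *
s=read_state();print(s['width'],s['grip_force'],s['wrist_force'])
go(.6268,.1455,.09,86.2)
im,d,P=cloud("scene")
cv2.imwrite("pics/s5.png",cv2.resize(im[160:240,200:300],None,fx=7,fy=7,interpolation=cv2.INTER_CUBIC))
E
```

```text
0.12035694211469915 24.477301673032343 [ 0.17317229  0.19830019 -1.82533203]
t 5.95 pos [0.6272 0.145  0.1047] ang 85.79 tilt -0.9999994314412066
dx dy dz roll [ 0.0005 -0.0004  0.0147] -0.41
```

View pics/s5.png

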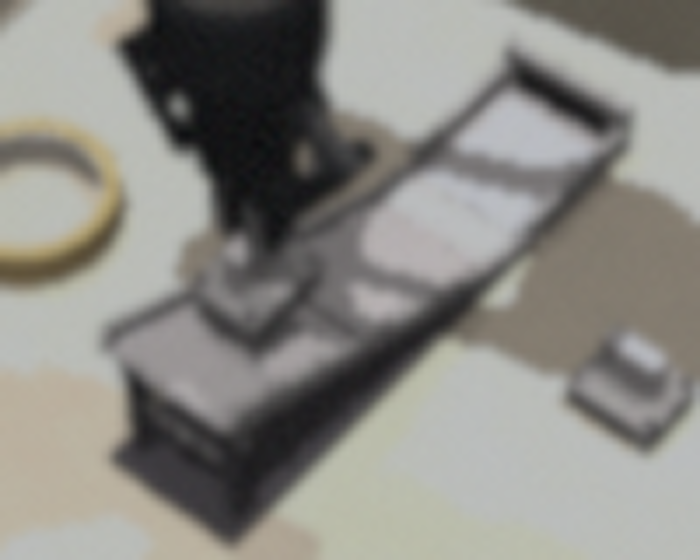

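The view shows the sled at (255,290) held level over the upper deck, fin along the slope and between the rails, with the dark line near (330,320). I shift it 8 mm uphill and lower it to contact.

Emit:
step_arm:
  commands:
    - {"fingers": 1, "dx": 0.008, "dy": 0, "dz": 0.004, "roll": 0}
    - {"fingers": 1, "dx": 0.008, "dy": 0, "dz": 0.008, "roll": 0}
    - {"fingers": 1, "dx": 0.008, "dy": 0, "dz": 0.011, "roll": 0}
    - {"fingers": 1, "dx": 0.008, "dy": 0, "dz": 0.012, "roll": 0}

```text
time: 6.5
tool_pos: [0.6281, 0.1533, 0.0929]
tcp_rot: [2.297, 2.144, -0.001]
wrist_force: [-1.0, -0.7, -0.8]
width: 0.119
grip_force: 24.8
```

Emit:
step_arm:
  commands:
    - {"fingers": 1, "dx": 0, "dy": 0, "dz": 0.002, "roll": 0}
    - {"fingers": 1, "dx": 0, "dy": 0, "dz": 0.003, "roll": 0}

```text
time: 6.75
tool_pos: [0.6295, 0.1527, 0.0919]
tcp_rot: [2.295, 2.142, 0.002]
wrist_force: [-2.4, -3.2, 7.6]
width: 0.122
grip_force: 26.0
```

Emit:
step_arm:
  commands:
    - {"fingers": 1, "dx": 0, "dy": 0, "dz": 0.002, "roll": 0}
    - {"fingers": 1, "dx": 0, "dy": 0, "dz": 0.004, "roll": 0}
  squeeze: 20

```text
time: 7.0
tool_pos: [0.6315, 0.1517, 0.0909]
tcp_rot: [2.292, 2.14, 0.005]
wrist_force: [-1.5, -9.2, 18.5]
width: 0.126
grip_force: 28.1
```

Emit:
step_arm:
  commands:
    - {"fingers": 1, "dx": 0, "dy": 0, "dz": 0.002, "roll": 0}
    - {"fingers": 1, "dx": 0, "dy": 0, "dz": 0.003, "roll": 0}

```text
time: 7.25
tool_pos: [0.6332, 0.151, 0.0904]
tcp_rot: [2.29, 2.138, 0.009]
wrist_force: [-3.7, -11.0, 24.9]
width: 0.12
grip_force: 29.0
```

The arm gives rather than the sled pivoting. I relax most of the press and open, letting the sled tip the few mm onto the deck.

Emit:
step_arm:
  commands:
    - {"fingers": 1, "dx": 0, "dy": 0, "dz": -0.005, "roll": 0}
    - {"fingers": 1, "dx": 0, "dy": 0, "dz": -0.006, "roll": 0}
    - {"fingers": 0.6, "dx": 0, "dy": 0, "dz": -0.006, "roll": 0}
    - {"fingers": 0.4, "dx": 0, "dy": 0, "dz": -0.006, "roll": 0}
    - {"fingers": 0.0, "dx": 0, "dy": 0, "dz": -0.02, "roll": 0}
    - {"fingers": -0.3, "dx": 0, "dy": 0, "dz": -0.06, "roll": 0}
    - {"fingers": -0.3, "dx": 0, "dy": 0, "dz": -0.08, "roll": 0}
    - {"fingers": -0.3, "dx": 0, "dy": 0, "dz": -0.08, "roll": 0}

```text
time: 8.25
tool_pos: [0.6301, 0.1539, 0.166]
tcp_rot: [2.294, 2.142, 0.007]
wrist_force: [0.7, 0.2, 0.5]
width: 0.645
grip_force: 0.0
```

Emit:
step_arm:
  commands:
    - {"fingers": 0, "dx": 0, "dy": 0, "dz": 0, "roll": 0}
    - {"fingers": 0, "dx": 0, "dy": 0, "dz": 0, "roll": 0}
    - {"fingers": 0, "dx": 0, "dy": 0, "dz": 0, "roll": 0}
    - {"fingers": 0, "dx": 0, "dy": 0, "dz": 0, "roll": 0}

```text
time: 8.75
tool_pos: [0.6279, 0.1533, 0.1624]
tcp_rot: [-2.296, -2.143, 0.002]
wrist_force: [-1.2, -0.5, 0.4]
width: 0.499
grip_force: 0.0
```

```bash
python3 - <<'E'
from h import *
go(.4855,.037,.10,-4.5)
im,d,P=cloud("scene");np.savez("s6.npz",P=P,d=d)
cv2.imwrite("pics/s6.png",cv2.resize(im[150:240,200:310],None,fx=7,fy=7,interpolation=cv2.INTER_CUBIC))
E
```

```text
t 8.75 pos [0.6279 0.1533 0.1624] ang 86.06 tilt -0.9999993514001599
dx dy dz roll [-0.1258 -0.134   0.0626] 90.56
```

View pics/s6.png

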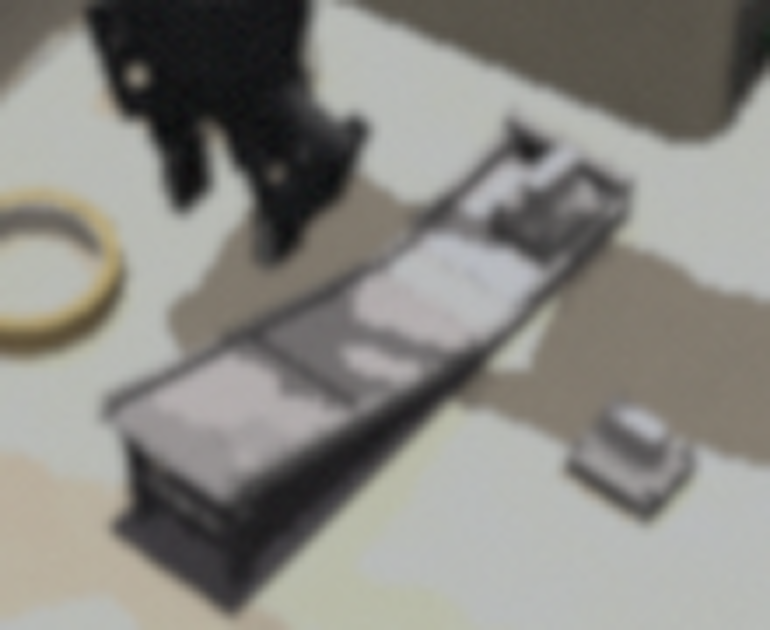

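The sled slid into the trough at (555,195), so sled B is the slippery one. Now sled A.

Emit:
step_arm:
  commands:
    - {"fingers": 0, "dx": -0.03, "dy": -0.03, "dz": 0, "roll": 10}
    - {"fingers": 0, "dx": -0.06, "dy": -0.06, "dz": 0, "roll": 20}
    - {"fingers": 0, "dx": -0.09, "dy": -0.09, "dz": 0, "roll": 30}
    - {"fingers": 0, "dx": -0.12, "dy": -0.12, "dz": 0, "roll": 40}
    - {"fingers": 0, "dx": -0.126, "dy": -0.134, "dz": 0, "roll": 50}
    - {"fingers": 0, "dx": -0.126, "dy": -0.134, "dz": 0.02, "roll": 60}
    - {"fingers": 0, "dx": -0.126, "dy": -0.134, "dz": 0.04, "roll": 70}
    - {"fingers": 0, "dx": -0.126, "dy": -0.134, "dz": 0.06, "roll": 80}

```text
time: 9.8
tool_pos: [0.4861, 0.0368, 0.1029]
tcp_rot: [3.138, 0.157, 0.001]
wrist_force: [0.5, -0.6, 0.1]
width: 0.494
grip_force: 0.0
```

Emit:
step_arm:
  commands:
    - {"fingers": 0, "dx": 0, "dy": 0, "dz": 0, "roll": 10.6}
    - {"fingers": 0, "dx": 0, "dy": 0, "dz": 0, "roll": 10.6}

```text
time: 10.05
tool_pos: [0.4858, 0.0369, 0.103]
tcp_rot: [3.139, -0.121, -0.0]
wrist_force: [0.5, 0.7, -0.1]
width: 0.501
grip_force: 0.0
```

```bash
python3 -c "
from h import *
go(.4858,.037,.013,-4)"
```

```text
t 10.05 pos [0.4858 0.0369 0.103 ] ang -4.43 tilt -0.9999999659481998
dx dy dz roll [ 0.     -0.0002  0.09  ] -0.43
```

Emit:
step_arm:
  commands:
    - {"fingers": 0, "dx": 0, "dy": 0, "dz": 0.05, "roll": 0}
    - {"fingers": 0, "dx": 0, "dy": 0, "dz": 0.08, "roll": 0}
    - {"fingers": 0, "dx": 0, "dy": 0, "dz": 0.09, "roll": 0}
    - {"fingers": 0, "dx": 0, "dy": 0, "dz": 0.09, "roll": 0}
    - {"fingers": 1, "dx": 0, "dy": 0, "dz": 0.09, "roll": 0}
    - {"fingers": 1, "dx": 0, "dy": 0, "dz": 0.09, "roll": 0}
    - {"fingers": 1, "dx": 0, "dy": 0, "dz": 0.09, "roll": 0}
    - {"fingers": 1, "dx": 0, "dy": 0, "dz": 0.09, "roll": 0}
  squeeze: 25

```text
time: 11.05
tool_pos: [0.4876, 0.0373, 0.0146]
tcp_rot: [-3.138, 0.125, -0.005]
wrist_force: [0.5, 2.7, 5.5]
width: 0.125
grip_force: 24.9
```

```bash
python3 -c "
from h import *
go(.628,.1535,.15,86.2)"
```

```text
t 11.05 pos [0.4876 0.0373 0.0146] ang -4.55 tilt -0.999994322939621
dx dy dz roll [ 0.1312 -0.1271 -0.1348] -90.75
```

Emit:
step_arm:
  commands:
    - {"fingers": 1, "dx": 0, "dy": 0, "dz": -0.05, "roll": 0}
    - {"fingers": 1, "dx": 0, "dy": 0, "dz": -0.1, "roll": 0}
    - {"fingers": 1, "dx": 0, "dy": 0, "dz": -0.137, "roll": -10}
    - {"fingers": 1, "dx": 0.03, "dy": -0.03, "dz": -0.137, "roll": -20}
    - {"fingers": 1, "dx": 0.06, "dy": -0.06, "dz": -0.137, "roll": -30}
    - {"fingers": 1, "dx": 0.09, "dy": -0.09, "dz": -0.137, "roll": -40}
    - {"fingers": 1, "dx": 0.12, "dy": -0.12, "dz": -0.137, "roll": -50}
    - {"fingers": 1, "dx": 0.132, "dy": -0.127, "dz": -0.137, "roll": -60}

```text
time: 12.05
tool_pos: [0.6283, 0.1545, 0.1489]
tcp_rot: [-2.775, -1.472, 0.002]
wrist_force: [-0.4, -0.7, -2.1]
width: 0.122
grip_force: 24.5
```

Emit:
step_arm:
  commands:
    - {"fingers": 1, "dx": 0, "dy": 0, "dz": 0, "roll": -10}
    - {"fingers": 1, "dx": 0, "dy": 0, "dz": 0, "roll": -20}
    - {"fingers": 1, "dx": 0, "dy": 0, "dz": 0, "roll": -30.5}
    - {"fingers": 1, "dx": 0, "dy": 0, "dz": 0, "roll": -30.5}

```text
time: 12.55
tool_pos: [0.6266, 0.1526, 0.149]
tcp_rot: [-2.3, -2.139, 0.003]
wrist_force: [-0.2, 0.0, -3.0]
width: 0.121
grip_force: 24.5
```

```bash
python3 -c "
from h import *
s=read_state();print(s['width'],s['grip_force'],s['wrist_force'])
go(.628,.1535,.095,86.2)"
```

```text
0.12086339211319594 24.4734864262864 [-0.1659229   0.01265744 -2.9954282 ]
t 12.55 pos [0.6266 0.1526 0.149 ] ang 85.85 tilt -0.9999974101106238
dx dy dz roll [0.001  0.0014 0.054 ] -0.35
```

Emit:
step_arm:
  commands:
    - {"fingers": 1, "dx": 0.009, "dy": 0.001, "dz": 0.03, "roll": 0}
    - {"fingers": 1, "dx": 0.009, "dy": 0.001, "dz": 0.045, "roll": 0}
    - {"fingers": 1, "dx": 0.009, "dy": 0.001, "dz": 0.051, "roll": 0}
    - {"fingers": 1, "dx": 0.009, "dy": 0.001, "dz": 0.053, "roll": 0}
    - {"fingers": 1, "dx": 0.009, "dy": 0.001, "dz": 0.053, "roll": 0}

```text
time: 13.18
tool_pos: [0.6297, 0.1618, 0.0979]
tcp_rot: [2.298, 2.141, 0.001]
wrist_force: [-0.2, -0.2, -1.0]
width: 0.126
grip_force: 24.5
```

Emit:
step_arm:
  commands:
    - {"fingers": 1, "dx": 0, "dy": 0, "dz": 0.002, "roll": 0}
    - {"fingers": 1, "dx": 0, "dy": 0, "dz": 0.003, "roll": 0}

```text
time: 13.42
tool_pos: [0.6299, 0.1616, 0.0953]
tcp_rot: [2.297, 2.141, 0.001]
wrist_force: [-0.4, -2.0, 3.1]
width: 0.118
grip_force: 25.3
```

Light contact. I release gently so the sled tips down between the fingers, then raise clear.

Emit:
step_arm:
  commands:
    - {"fingers": 0.7, "dx": 0, "dy": 0, "dz": 0, "roll": 0}
    - {"fingers": 0.66, "dx": 0, "dy": 0, "dz": 0, "roll": 0}
    - {"fingers": 0.6, "dx": 0, "dy": 0, "dz": 0, "roll": 0}
    - {"fingers": 0.4, "dx": 0, "dy": 0, "dz": 0, "roll": 0}
    - {"fingers": 0.2, "dx": 0, "dy": 0, "dz": 0, "roll": 0}
    - {"fingers": 0, "dx": 0, "dy": 0, "dz": -0.02, "roll": 0}
    - {"fingers": 0, "dx": 0, "dy": 0, "dz": -0.06, "roll": 0}
    - {"fingers": 0, "dx": 0, "dy": 0, "dz": -0.06, "roll": 0}

```text
time: 14.42
tool_pos: [0.633, 0.1628, 0.1605]
tcp_rot: [2.294, 2.138, 0.014]
wrist_force: [1.0, -0.0, -0.0]
width: 0.501
grip_force: 0.0
```

Emit:
step_arm:
  commands:
    - {"fingers": 0, "dx": 0, "dy": 0, "dz": 0, "roll": 0}
    - {"fingers": 0, "dx": 0, "dy": 0, "dz": 0, "roll": 0}
    - {"fingers": 0, "dx": 0, "dy": 0, "dz": 0, "roll": 0}
    - {"fingers": 0, "dx": 0, "dy": 0, "dz": 0, "roll": 0}
    - {"fingers": 0, "dx": 0, "dy": 0, "dz": 0, "roll": 0}
    - {"fingers": 0, "dx": 0, "dy": 0, "dz": 0, "roll": 0}

```text
time: 15.18
tool_pos: [0.6291, 0.1619, 0.154]
tcp_rot: [-2.298, -2.142, 0.0]
wrist_force: [-0.3, 0.0, 0.6]
width: 0.503
grip_force: 0.0
```

```bash
python3 - <<'E'
from h import *
go(.628,.1535,.095,86.2)
g=np.array([.066,.998]);o=np.array([.6272,.1556])
im,d,P=cloud("scene")
rel=P[...,:2]-o; s=rel@g; t=rel@np.array([g[1],-g[0]])   # s up slope horizontally, t lateral(+x)
z=P[...,2]-.07; c,sn=np.cos(np.radians(22)),np.sin(np.radians(22))
X=s*c+z*sn; Z=-s*sn+z*c
m=(np.abs(X)<.054)&(np.abs(t)<.03)&(d>0)
print("deck z med",np.median(Z[m]))
for lo,hi in((.013,.023),(.027,.042),(.042,.05)):
    k=m&(Z>lo)&(Z<hi)
    if k.sum(): 
        r=cv2.minAreaRect(np.c_[X[k],t[k]].astype(np.float32)*1000)
        print(lo,k.sum(),"X",np.round(X[k].min()*1e3,1),np.round(X[k].max()*1e3,1),"t",np.round(t[k].min()*1e3,1),np.round(t[k].max()*1e3,1),"mean",np.round([X[k].mean(),t[k].mean()],4),r)
E
```

```text
t 15.175 pos [0.6291 0.1619 0.154 ] ang 85.96 tilt -0.9999999753224221
dx dy dz roll [-0.0085 -0.0005  0.059 ] -0.24
deck z med -0.03332609564052647
0.013 90 X -26.0 28.0 t -22.8 18.2 mean [ 0.0069 -0.0059] ((0.6456127166748047, -2.968843460083008), (41.32816696166992, 53.09104537963867), 85.96326446533203)
0.027 30 X -15.6 19.5 t -9.5 4.0 mean [ 0.0063 -0.0045] ((1.79290771484375, -2.8494701385498047), (35.177040100097656, 10.785866737365723), 6.6555986404418945)
0.042 28 X -14.6 19.0 t -8.4 3.9 mean [ 0.0018 -0.0026] ((2.29520320892334, -2.415633201599121), (33.404380798339844, 12.212247848510742), 3.455749034881592)
```

Sled A stayed on the deck at X ≈ +2 mm, centred and resting flat (block top at 18 mm, fin top at 46 mm in the deck frame), so it is the gripping one. I pick it up at the fin's top, at about (0.628, 0.1405).

Emit:
step_arm:
  commands:
    - {"fingers": 0, "dx": -0.021, "dy": 0, "dz": 0, "roll": 0}
    - {"fingers": 0, "dx": -0.021, "dy": 0, "dz": 0.03, "roll": 0}
    - {"fingers": 0, "dx": -0.021, "dy": 0, "dz": 0.06, "roll": 0}
    - {"fingers": 0, "dx": -0.021, "dy": 0, "dz": 0.074, "roll": 0}
    - {"fingers": 0, "dx": -0.021, "dy": 0, "dz": 0.074, "roll": 0}

```text
time: 15.85
tool_pos: [0.6267, 0.1401, 0.0789]
tcp_rot: [-2.298, -2.14, 0.004]
wrist_force: [-0.4, 0.7, 0.1]
width: 0.498
grip_force: 0.0
```

Emit:
step_arm:
  commands:
    - {"fingers": 1, "dx": 0, "dy": 0, "dz": 0, "roll": 0}
    - {"fingers": 1, "dx": 0, "dy": 0, "dz": 0, "roll": 0}
    - {"fingers": 1, "dx": 0, "dy": 0, "dz": 0, "roll": 0}
    - {"fingers": 1, "dx": 0, "dy": 0, "dz": 0, "roll": 0}
  squeeze: 25

```text
time: 16.35
tool_pos: [0.6283, 0.1412, 0.0815]
tcp_rot: [2.298, 2.141, 0.002]
wrist_force: [-1.7, -0.7, 5.5]
width: 0.123
grip_force: 24.9
```

```bash
python3 - <<'E'
from h import *
go(.450,.324,.16,-10)
# box check from the top camera, wall points by height
f=np.load("top0.npz");P=f["P"];d=f["d"];Z=P[...,2]
w=(np.abs(P[...,0]-.45)<.07)&(np.abs(P[...,1]-.324)<.07)&(d>0)
for lo,hi in((-.01,.001),(.001,.008),(.01,.02),(.022,.027),(.027,.034)):
    q=P[w&(Z>lo)&(Z<hi)];r=cv2.minAreaRect(q[:,:2].astype(np.float32)*1000) if len(q)>5 else 0;print(lo,len(q),r)
f=np.load("scene0.npz");P=f["P"];d=f["d"];Z=P[...,2]
w=(np.abs(P[...,0]-.45)<.07)&(np.abs(P[...,1]-.324)<.07)&(d>0)
for lo,hi in((.01,.02),(.022,.027),(.027,.034)):
    q=P[w&(Z>lo)&(Z<hi)];r=cv2.minAreaRect(q[:,:2].astype(np.float32)*1000) if len(q)>5 else 0;print("s",lo,len(q),r)
E
```

```text
t 16.35 pos [0.6283 0.1412 0.0815] ang 85.97 tilt -0.9999987056104639
dx dy dz roll [ 0.1699 -0.1906 -0.0787] 95.97
-0.01 1490 ((449.3281555175781, 324.33367919921875), (139.47482299804688, 138.5593719482422), 89.56840515136719)
0.001 701 ((449.63482666015625, 323.8332214355469), (139.92210388183594, 137.91224670410156), 89.81602478027344)
0.01 62 ((448.2640075683594, 329.19219970703125), (66.29013061523438, 73.40336608886719), 78.3853759765625)
0.022 34 ((447.9351806640625, 328.57794189453125), (67.61038208007812, 73.8902359008789), 79.914794921875)
0.027 105 ((449.53192138671875, 328.7291259765625), (70.39375305175781, 80.17695617675781), 79.775146484375)
s 0.01 93 ((447.8245849609375, 331.1198425292969), (66.16400146484375, 79.24996948242188), 78.82868957519531)
s 0.022 37 ((446.89422607421875, 330.5727233886719), (67.8956527709961, 79.53804779052734), 79.3967056274414)
s 0.027 99 ((446.9793395996094, 330.9424743652344), (68.91757202148438, 83.10957336425781), 79.80271911621094)
```

Gripped again (opening 0.123). Both cameras put the box centre at (0.450, 0.3285) with its long axis at -10°. I lift and carry the sled there, shifting the target 12 mm to allow for the sled hanging tilted.

Emit:
step_arm:
  commands:
    - {"fingers": 1, "dx": 0, "dy": 0, "dz": -0.04, "roll": 0}
    - {"fingers": 1, "dx": 0, "dy": 0, "dz": -0.08, "roll": -8}
    - {"fingers": 1, "dx": 0.03, "dy": -0.03, "dz": -0.08, "roll": -16}
    - {"fingers": 1, "dx": 0.06, "dy": -0.06, "dz": -0.08, "roll": -24}
    - {"fingers": 1, "dx": 0.09, "dy": -0.09, "dz": -0.08, "roll": -34}
    - {"fingers": 1, "dx": 0.12, "dy": -0.12, "dz": -0.08, "roll": -44}
    - {"fingers": 1, "dx": 0.15, "dy": -0.15, "dz": -0.08, "roll": -54}
    - {"fingers": 1, "dx": 0.173, "dy": -0.179, "dz": -0.08, "roll": -64}

```text
time: 17.35
tool_pos: [0.4598, 0.3272, 0.1593]
tcp_rot: [-0.804, -3.036, 0.001]
wrist_force: [0.4, 0.7, -2.7]
width: 0.123
grip_force: 24.6
```

Emit:
step_arm:
  commands:
    - {"fingers": 1, "dx": 0, "dy": 0, "dz": 0.01, "roll": -10}
    - {"fingers": 1, "dx": 0, "dy": 0, "dz": 0.03, "roll": -20}
    - {"fingers": 1, "dx": 0, "dy": 0, "dz": 0.05, "roll": -20}
    - {"fingers": 1, "dx": 0, "dy": 0, "dz": 0.05, "roll": -20}

```text
time: 17.85
tool_pos: [0.4592, 0.3248, 0.1072]
tcp_rot: [-0.279, -3.125, 0.005]
wrist_force: [-0.1, -1.3, -2.3]
width: 0.125
grip_force: 24.9
```

```bash
python3 - <<'E'
from h import *
s=read_state();print(s['width'],s['grip_force'],s['wrist_force'])
go(.4618,.3264,.03,169.8)
im,d,P=cloud("scene");np.savez("s7.npz",P=P,d=d,im=im)
c=im[220:330,200:310];cv2.imwrite("pics/s7.png",cv2.resize(c,None,fx=5.4,fy=5.4,interpolation=cv2.INTER_CUBIC))
E
```

```text
0.12461137368068192 24.86793485004455 [-0.06116457 -1.32015363 -2.34188501]
t 17.85 pos [0.4592 0.3248 0.1072] ang 169.79 tilt -0.9999840873022314
dx dy dz roll [-0.0026  0.0023  0.0771] -0.01
```

View pics/s7.png

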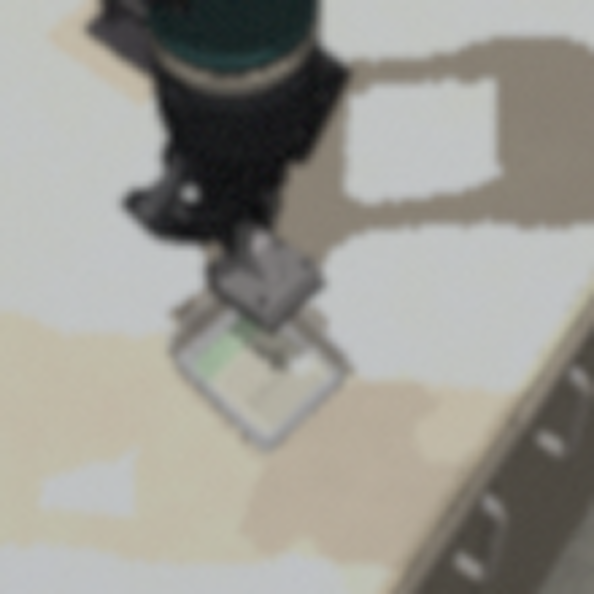

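The view shows the sled at (265,280) held above the box at (265,370). It is my tenth picture, so from here I rely on depth numbers. First I measure the sled's tilt.

```bash
cat > tilt.py <<'E'
from h import *
def tilt(P,d,c,zr,R=.035):
    Z=P[...,2];m=(np.abs(P[...,0]-c[0])<R)&(np.abs(P[...,1]-c[1])<R)&(Z>zr[0])&(Z<zr[1])&(d>0)
    q=P[m];best=None;rng=np.random.default_rng(0)
    for _ in range(800):
        a=q[rng.choice(len(q),3,False)];n=np.cross(a[1]-a[0],a[2]-a[0]);l=np.linalg.norm(n)
        if l<1e-5: continue
        n/=l
        if abs(n[2])<.75: continue
        k=np.abs((q-a[0])@n)<.0025
        if best is None or k.sum()>best.sum(): best=k
    p=q[best];n=np.linalg.svd(p-p.mean(0))[2][2];n*=np.sign(n[2]);print(len(q),best.sum(),"centre",np.round(p.mean(0),4),"normal",np.round(n,3),"tilt",round(np.degrees(np.arccos(n[2])),1))
    r=cv2.minAreaRect(p[:,:2].astype(np.float32)*1000);print(r)
E
python3 - <<'E'
from tilt import *
f=np.load("s7.npz");tilt(f["P"],f["d"],(.455,.330),(.09,.145))
E
```

```text
253 117 centre [0.4438 0.3309 0.1131] normal [ 0.336 -0.003  0.942] tilt 19.6
((447.0710754394531, 325.99200439453125), (40.92315673828125, 47.023658752441406), 77.43033599853516)
```

Emit:
step_arm:
  commands:
    - {"fingers": 1, "dx": -0.001, "dy": 0.002, "dz": 0.03, "roll": 0}
    - {"fingers": 1, "dx": -0.001, "dy": 0.002, "dz": 0.055, "roll": 0}
    - {"fingers": 1, "dx": -0.001, "dy": 0.002, "dz": 0.07, "roll": 0}
    - {"fingers": 1, "dx": -0.001, "dy": 0.002, "dz": 0.077, "roll": 0}
    - {"fingers": 1, "dx": -0.001, "dy": 0.002, "dz": 0.08, "roll": 0}
    - {"fingers": 1, "dx": -0.001, "dy": 0.002, "dz": 0.08, "roll": 0}

```text
time: 18.65
tool_pos: [0.4632, 0.3283, 0.0308]
tcp_rot: [0.275, 3.129, 0.001]
wrist_force: [0.6, 0.1, -2.0]
width: 0.12
grip_force: 24.9
```

Emit:
step_arm:
  commands:
    - {"fingers": 1, "dx": 0, "dy": 0, "dz": 0.002, "roll": 0}
    - {"fingers": 1, "dx": 0, "dy": 0, "dz": 0.003, "roll": 0}

```text
time: 18.9
tool_pos: [0.4629, 0.3282, 0.0275]
tcp_rot: [0.275, 3.129, 0.001]
wrist_force: [0.3, -0.1, -2.3]
width: 0.124
grip_force: 24.9
```

Emit:
step_arm:
  commands:
    - {"fingers": 1, "dx": 0, "dy": 0, "dz": 0.002, "roll": 0}
    - {"fingers": 1, "dx": 0, "dy": 0, "dz": 0.004, "roll": 0}
    - {"fingers": 1, "dx": 0, "dy": 0, "dz": 0.004, "roll": 0}

```text
time: 19.27
tool_pos: [0.4627, 0.328, 0.0233]
tcp_rot: [-0.275, -3.13, 0.0]
wrist_force: [-0.8, -0.4, -0.6]
width: 0.121
grip_force: 25.1
```

Emit:
step_arm:
  commands:
    - {"fingers": 1, "dx": 0, "dy": 0, "dz": 0.001, "roll": 0}
    - {"fingers": 1, "dx": 0, "dy": 0, "dz": 0.002, "roll": 0}

```text
time: 19.52
tool_pos: [0.463, 0.3282, 0.0228]
tcp_rot: [0.275, 3.129, 0.0]
wrist_force: [-5.4, -3.3, 13.1]
width: 0.125
grip_force: 26.7
```

Contact with the box floor. I ease off 1 mm and open slowly so the sled tips flat.

Emit:
step_arm:
  commands:
    - {"fingers": 1, "dx": 0, "dy": 0, "dz": -0.001, "roll": 0}
    - {"fingers": 0.72, "dx": 0, "dy": 0, "dz": -0.001, "roll": 0}
    - {"fingers": 0.7, "dx": 0, "dy": 0, "dz": -0.001, "roll": 0}
    - {"fingers": 0.65, "dx": 0, "dy": 0, "dz": -0.001, "roll": 0}
    - {"fingers": 0.6, "dx": 0, "dy": 0, "dz": -0.001, "roll": 0}
    - {"fingers": 0.5, "dx": 0, "dy": 0, "dz": -0.001, "roll": 0}
    - {"fingers": 0.4, "dx": 0, "dy": 0, "dz": -0.001, "roll": 0}
    - {"fingers": 0.4, "dx": 0, "dy": 0, "dz": -0.001, "roll": 0}

```text
time: 20.52
tool_pos: [0.4627, 0.328, 0.0221]
tcp_rot: [0.275, 3.129, 0.0]
wrist_force: [0.3, -0.1, -0.7]
width: 0.3
grip_force: 0.0
```

Emit:
step_arm:
  commands:
    - {"fingers": 0.4, "dx": 0, "dy": 0, "dz": -0.02, "roll": 0}
    - {"fingers": 0.4, "dx": 0, "dy": 0, "dz": -0.05, "roll": 0}
    - {"fingers": 0.4, "dx": 0, "dy": 0, "dz": -0.1, "roll": 0}
    - {"fingers": 0.4, "dx": 0.1, "dy": 0, "dz": -0.15, "roll": 0}
    - {"fingers": 0.4, "dx": 0.1, "dy": 0.05, "dz": -0.15, "roll": 0}
    - {"fingers": 0.4, "dx": 0.1, "dy": 0.05, "dz": -0.15, "roll": 0}

```text
time: 21.28
tool_pos: [0.372, 0.3979, 0.1747]
tcp_rot: [0.269, 3.128, 0.007]
wrist_force: [-0.0, -0.3, -0.8]
width: 0.302
grip_force: 0.0
```

```bash
python3 - <<'E'
from tilt import *
s=read_state();print(s["time"],s["tool_pos"],s["wrist_force"],s["width"])
for n in("top","scene"):
    im,d,P=cloud(n)
    print(n,"box sled")
    try:
        tilt(P,d,(.450,.3285),(.012,.026),.032)
        q=P[(np.abs(P[...,0]-.45)<.035)&(np.abs(P[...,1]-.3285)<.03)&(P[...,2]>.044)&(P[...,2]<.053)];print("fin top",len(q),np.round(q.mean(0),4),np.round(q.min(0),3),np.round(q.max(0),3))
    except Exception as e: print(e)
    f=np.array([.6272-.066*.155,.1556-.155])  # ramp middle approx
    q=P[(np.abs(P[...,0]-.613)<.03)&(P[...,1]<-.01)&(P[...,1]>-.09)&(P[...,2]>.045)&(P[...,2]<.06)];print("trough fin",len(q),np.round(q.mean(0),4) if len(q) else "")
E
```

```text
21.275 [0.37201051 0.39785137 0.1747168 ] [-0.0295241  -0.29986437 -0.80335263] 0.3023798646055519
top box sled
215 154 centre [0.4478 0.3246 0.0192] normal [-0.012 -0.03   0.999] tilt 1.8
((449.9117431640625, 328.8309326171875), (64.76144409179688, 53.53642272949219), 79.78760528564453)
fin top 49 [0.4471 0.3267 0.0472] [0.433 0.319 0.044] [0.463 0.335 0.051]
trough fin 58 [ 0.6024 -0.0685  0.0517]
scene box sled
15 11 centre [0.427  0.3234 0.018 ] normal [-0.131  0.255  0.958] tilt 16.6
((435.70208740234375, 328.61065673828125), (44.27561569213867, 12.624008178710938), 29.187665939331055)
zero-size array to reduction operation minimum which has no identity
trough fin 3 [ 0.5953 -0.0625  0.0498]<stdin>:8: RuntimeWarning: Mean of empty slice.
  ret = um.true_divide(
```

The box sled stands flat: fin top at 47 mm, centre (0.447, 0.327). The other lies in the trough at ramp x ≈ -0.118 with its fin top at 52 mm. I hand in.

```bash
python3 -c "
from workcell import *
print(finish_job())"
```

```text
the job is handed in; nothing more can be done
None
```

I tested both sleds and handed the job in: the slippery sled slid into the trough and lies there, the gripping sled stayed put and now stands upright in the clear box, both as measured by camera depth just before hand-in; no verdict came back.

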